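# Press a replacement display home in a phone repair fixture

## Robot

A 6-joint arm with a two-finger parallel gripper is mounted at the origin on the work surface. World frame = base frame: x ahead of the robot, y to its left, z up, the work surface at z = 0. Lengths are in m, angles in rad, forces in N, time in s.
With the tool pointing down it reaches from about 0.325 to 0.75 m from the base axis. Payload 7.6 kg.
Tool frame: the origin (TCP) lies midway between the tips of the shut fingers; the grasp point (between the pads) lies 19 mm behind it; z points along the fingers, y is the line along which they close (so a half turn about z gives the same grasp; the last joint's range is limited). The gripper opens to 85 mm and grips with 20 to 120 N. Pads are 22 mm wide; open, the fingers measure 114 mm over their backs; the gripper's body (76 mm by 85 mm) begins 54 mm behind the grasp point. The pads swing forward as they close: fully open they stand 13 mm farther back than shut.
Start: joints at [-1.23, 0.052, 1.401, -0, 1.689, -0.07], TCP at [0.21, -0.481, 0.211] pointing down, gripper open.
Joint ranges: [-2.9, 2.9], [-0.91, 2.17], [0.12, 2.37], [-1.06, 4.2], [0.26, 2.73], [-2.93, 2.93]. Speed limits (rad/s): [2.57, 2.57, 3.01, 3.14, 3.14, 3.14].

## Interface

Orientations are given as a 3x3 rotation matrix whose columns are the frame's x, y, z axes.
In Python, from rig import env gives the robot as it stands. The module is installed in compiled form; this text tells all that it offers.
- The arm moves only by the shell command python3 -m inch 'ROWS'. ROWS is JSON, a list of rows, each an object with "twist": the turn, a rotation vector about the tool's x, y, z in degrees, a list of three; "slide": the shift along the tool's x, y, z in m, a list of three; "jaw": the opening, from -1 (shut) to 1 (fully open). In form: [{"twist": [wx, wy, wz], "slide": [dx, dy, dz], "jaw": jaw}, ...]. A call has 1 to 5 rows; each row is the pose to reach, as a shift and turn from the pose commanded when the call began, along the tool's axes at that moment; what a row does not reach only later rows make up. A row lasts 1/10 s, in which the tool goes at most 50 mm and 8.59 degrees, less where a joint would pass 70% of its speed; a pose out of reach is approached as far as the arm can. A call with a gripper value outside its range is refused whole. The fingers move at their own pace and stop on an object; the grip force is fixed at half the most. Time passes only in rows, so rows that repeat a pose let the fingers close. It gives the time, the measured TCP pose, the force, the opening and the grip force at its end, in the units of the state.
- env.get_state(): the state, without advancing time (a new reading comes with each control period).
- env.grab_frame(name): name is "scene" or "side" or "wrist"; returns a dict with "color" (400x640x3 uint8, red, green, blue), "range_z" (400x640 float32, m along the optical axis (not along the pixel's ray), 0 where there is no reading), "mtx" (3x3 intrinsics, pixels), "world_to_cam" (4x4, takes a point from world to camera coordinates); the wrist camera has in their place "mount" (4x4, takes a point from camera to tool coordinates, whose origin is the TCP and whose axes are the flange's). Camera axes: x right, y down, z forward; pixel columns grow to the right and rows downward; lengths in m; the calibration is good to about 2 mm. A picture is of the moment at which its call begins: read the wrist's pose just before it.
- env.close_job(): hands the job in; it is judged then, once.
Trained networks look in a picture, given as the dict that the camera call returned (one of the last four; its "shot" number tells which), for a name from the list of things; names that differ only in an ending like _2 or _b are one class to them, and where a whole thing is asked for, a point or a joint stands for the part that bears it (a point fixed in the world has none). Each returns a list of dicts, best first, with "score" (0 to 1); they miss things now and then, are a little off and sometimes report something else, mostly with a low value. They report only what shows in the picture. A call takes as long as a camera call.
- env.find_in(picture, query): "xy" ([column, row] in pixels, amid what is visible of it).
The state is a dict: "time": time; "q": joint angles; "qvel": joint speeds; "joint_torque": joint torques, N m; "tcp_pos": TCP position; "eef_rot": TCP orientation; "ft_force": force on the tool from outside, world axes, zero at the start; "wrist_torque": the same for the moment, N m; "grip_width": opening from 0.0 (shut) to 1.0 (fully open); "gripper_force": force on a finger pad.
Only numpy, scipy, OpenCV 4.12 (cv2) and the standard library are available. Lean on these libraries where they do the work, as an engineer would, in place of code of your own. Each camera call takes 0.05 s, during which the arm holds its last target. There are 200 camera calls.

## Task

The phone on the blue tray has its new display sitting proud of the frame. Slide the tray in under the press until it is against its end stop, then push the red plunger knob all the way down to its stop, hold it there for a good second so that the glass goes flush, and let it spring back up; then pull the tray all the way out again by its handle. Never press the plunger unless the tray is fully in, do not touch the glass with the gripper, and leave the tape dispenser, the bottle and the screwdriver where they are.

Things in the scene. Friction and masses are not known exactly. Their poses are not given: they have to be found in the camera images.
- press: Fixed grey bench press. Origin on the table right under the plunger axis; z up; x points along the tray's travel INTO the press. Base plate 15 mm thick, x -235 to +100 mm, y +-75 mm. A bridge over the tray (x +-25, y +-75 mm, 80 to 110 mm above the table, stop collar to 120 mm) on two posts at y +-67 mm carries the plunger and, below it, the pad (100 x 55 mm) that presses the glass.
- tray (a joint): Travel of the blue tray along the press's +x, m: 0 = fully out against the outer stop, 0.09 = fully in against the end stop, phone centred under the plunger. Slides with about 2.5 N of friction and stays where it is left.
- handle_top (a point): Middle of the top edge of the tray's blue upright handle, 90 mm above the table, axes as the press. Handle plate: 12 mm thick along press x, 50 mm wide along y, free from 28 to 90 mm height. At press x = -240 mm with the tray out, -150 mm with it in; the phone's near end is 75 mm inward of it. Push its outer face or pull its inner face with closed fingertips, or pinch it from above.
- phone_rim (a point): Centre of the phone, at the level of the upper rim of its aluminium frame, 37 mm above the table; moves with the tray; x along the phone's length and the press's x. The frame is 150 x 75 mm, fixed in the tray.
- display: Black glass display, 142 x 67 x 3 mm, lying in the phone's frame. Origin in the middle of its upper face, z up. At the start it stands 5 mm proud of the rim (42 mm above the table); pressed home it is flush (37 mm). It moves only straight down, takes about 4 N, and stays where it is pressed.
- plunger (a joint): Downward travel of the red plunger, m: 0 = up (sprung), 0.03 = bottomed against its stop. Spring: about 3 N to start, 9 N at the bottom, plus 4 N for the glass over the last 5 mm; it springs back up when released.
- knob_top (a point): Middle of the flat top of the red mushroom knob of the plunger, 56 mm across (flat part 44 mm) and 22 mm high; 172 mm above the table when up, 142 mm when bottomed. Above the press's origin; moves with the plunger.
- tape_dispenser: Pink tape dispenser, 150 x 62 mm, 93 mm high, loose; origin at the centre of its underside. Bystander.
- solvent_bottle: Cone-shaped glass bottle with a steel cap, 88 mm across, 103 mm high, loose; origin at the centre of its underside. Bystander.
- screwdriver: Screwdriver lying on the table, 160 mm long, about 30 mm high at most, loose; origin at the middle of its underside, x along it. Bystander.

How it is judged:
By the outcome, as a careful person would: the job done as asked, in the order asked, and still so for the second after the job is handed in, with the robot touching nothing.
It also fails if it takes over 54 s, if anything falls off the work surface, if the arm or the gripper's body presses on something with over 40 N, if the wrist force passes 120 N, or if a joint passes its speed limit or range.

## Working session

There is one attempt and no reset: what is moved stays moved. The work goes in short steps, Python scripts to look and compute and a shell command to move; the robot and the scene stay as the last step left them, time stands still between calls to the robot, and variables do not carry over. Pictures are saved under pics/ and viewed, at most 10 in all, crops included, and the job is handed in when it is done.

```bash
mkdir -p pics; cat > h.py <<'E'
import numpy as np, cv2
from rig import env
def w2c(f,st=None):
    if "world_to_cam" in f: return np.array(f["world_to_cam"])
    T=np.eye(4);T[:3,:3]=st["eef_rot"];T[:3,3]=st["tcp_pos"]
    return np.linalg.inv(T@np.array(f["mount"]))
def unproj(f,M,uv):
    u,v=int(round(uv[0])),int(round(uv[1])); r=f["range_z"][v-1:v+2,u-1:u+2]; r=r[r>0]
    if len(r)==0: return None
    z=np.median(r); K=np.array(f["mtx"]); p=np.linalg.inv(K)@[uv[0],uv[1],1]*z
    return (np.linalg.inv(M)@np.append(p,1))[:3]
def cloud(f,M):
    z=f["range_z"];v,u=np.mgrid[:z.shape[0],:z.shape[1]];K=np.array(f["mtx"])
    p=np.stack([(u-K[0,2])/K[0,0]*z,(v-K[1,2])/K[1,1]*z,z,np.ones_like(z)],-1)
    P=(p@np.linalg.inv(M).T)[...,:3]; P[z<=0]=np.nan; return P
def proj(f,M,p):
    c=M@np.append(p,1); q=np.array(f["mtx"])@c[:3]; return q[:2]/q[2]
E
python3 - <<'E'
from h import *
np.set_printoptions(precision=4,suppress=True)
st=env.get_state(); print(st["time"],st["tcp_pos"],st["eef_rot"],st["ft_force"],st["grip_width"])
ims=[]
for n in("scene","side"):
    f=env.grab_frame(n);M=w2c(f);print(n,np.linalg.inv(M)[:3,3]); cv2.imwrite(f"pics/{n}0.png",f["color"][...,::-1])
    for q in["handle_top","knob_top","plunger","tray","display","phone_rim","tape_dispenser","solvent_bottle","screwdriver","press"]:
        for r in env.find_in(f,q)[:2]: print(n,q,r["xy"],round(r["score"],2),unproj(f,M,r["xy"]))
E
```

```text
0.0 [ 0.2096 -0.481   0.2099] [[ 0.9168  0.3993 -0.0005]
 [ 0.3993 -0.9168  0.0014]
 [ 0.0001 -0.0015 -1.    ]] [-1.1129  0.0152  0.2138] 1.0005789113601344
scene [1.2648 0.2718 0.7962]
scene handle_top [286.6, 189.6] 0.8 [ 0.4627 -0.0145  0.0407]
scene knob_top [338.2, 174.2] 0.91 [0.5237 0.1209 0.1643]
scene plunger [339.0, 173.3] 0.75 [0.5217 0.1221 0.1652]
scene display [288.4, 193.0] 0.7 [ 0.4728 -0.007   0.0404]
scene phone_rim [288.3, 192.2] 0.74 [ 0.4707 -0.0078  0.0409]
scene tape_dispenser [422.4, 269.3] 0.79 [0.6465 0.3167 0.0639]
scene solvent_bottle [256.4, 232.9] 0.93 [ 0.6279 -0.0293  0.0591]
scene screwdriver [305.4, 154.6] 0.78 [ 0.2993 -0.0138  0.0221]
scene screwdriver [301.0, 190.9] 0.46 [0.4588 0.0197 0.0405]
scene press [319.5, 204.0] 0.85 [0.5611 0.0906 0.1082]
side [ 0.4396 -0.5985  0.7316]
side handle_top [264.9, 274.6] 0.83 [ 0.4555 -0.0115  0.042 ]
side knob_top [275.4, 202.4] 0.8 [0.4931 0.0822 0.1573]
side plunger [276.4, 201.3] 0.65 [0.4952 0.0817 0.1604]
side tray [263.0, 273.6] 0.97 [ 0.4518 -0.0081  0.042 ]
side display [271.4, 255.7] 0.71 [0.4746 0.0403 0.041 ]
side phone_rim [265.1, 273.1] 0.94 [ 0.4563 -0.0064  0.0406]
side tape_dispenser [311.9, 181.7] 0.93 [0.6087 0.2789 0.0498]
side solvent_bottle [339.1, 279.4] 0.9 [ 0.6018 -0.0659  0.0612]
side screwdriver [186.3, 297.1] 0.94 [ 0.2925 -0.0267  0.0226]
side press [269.1, 265.2] 0.76 [0.4668 0.0138 0.041 ]
```

```bash
python3 - <<'E'
import cv2,numpy as np
a=cv2.imread("pics/scene0.png")[110:310,180:480];b=cv2.imread("pics/side0.png")[140:340,130:430]
cv2.imwrite("pics/both0.png",np.vstack([cv2.resize(a,(450,300)),cv2.resize(b,(450,300))]))
E
```

```text
(no output)
```

View pics/both0.png

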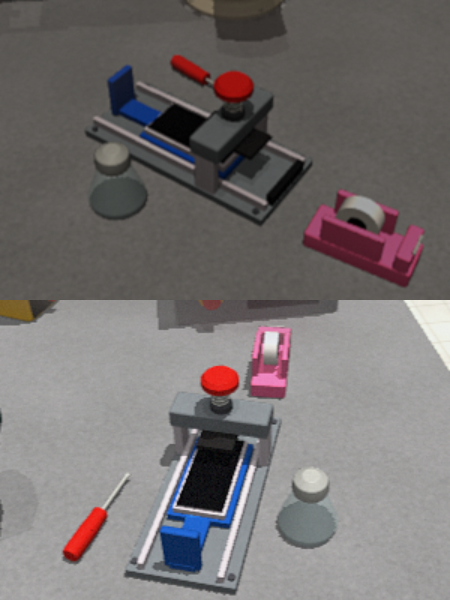

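```bash
python3 - <<'E'
from h import *
np.set_printoptions(precision=4,suppress=True)
for n in("scene","side"):
    f=env.grab_frame(n);P=cloud(f,w2c(f));hsv=cv2.cvtColor(f["color"],cv2.COLOR_RGB2HSV);h,s,v=cv2.split(hsv)
    ins=(P[...,0]>.25)&(P[...,0]<.8)&(P[...,1]>-.3)&(P[...,1]<.4)
    red=((h<8)|(h>172))&(s>150)&ins&(P[...,2]>.1)
    blue=(h>95)&(h<128)&(s>110)&ins
    k=red&(P[...,2]>np.nanpercentile(P[...,2][red],90)-.006); q=P[k]
    print(n,"knob",k.sum(),np.median(q,0),(q.min(0)+q.max(0))/2,np.ptp(q,0))
    hb=blue&(P[...,2]>.055)&(P[...,2]<.1);q=P[hb]; print("handle",hb.sum(),q.min(0),q.max(0))
    t=q[q[:,2]>q[:,2].max()-.006]; print(" top",len(t),t.mean(0),t.min(0),t.max(0))
    c=q[:,:2]-q[:,:2].mean(0);print(" dir",np.linalg.svd(c,full_matrices=False)[2][0])
    tr=blue&(P[...,2]>.015)&(P[...,2]<.045);q=P[tr];print("tray",len(q),cv2.minAreaRect((q[:,:2]*1000).astype(np.float32)))
    dk=(v<60)&ins&(P[...,2]>.036)&(P[...,2]<.048);q=P[dk];print("disp",len(q),np.median(q,0),cv2.minAreaRect((q[:,:2]*1000).astype(np.float32)))
E
```

```text
scene knob 312 [0.5051 0.1092 0.1699] [0.5043 0.1086 0.17  ] [0.0507 0.0499 0.0088]
handle 229 [ 0.4016 -0.1031  0.0551] [0.5652 0.1348 0.0913]
 top 66 [ 0.4244 -0.091   0.0882] [ 0.4016 -0.1031  0.0853] [ 0.4483 -0.0791  0.0913]
 dir [0.5576 0.8301]
tray 654 ((486.4755554199219, 51.881683349609375), (316.0241394042969, 79.65257263183594), 66.7613525390625)
disp 682 [0.4633 0.0148 0.0405] ((494.47735595703125, 49.35204315185547), (315.0032958984375, 141.64498901367188), 80.6196060180664)
side knob 289 [0.4979 0.1023 0.1702] [0.4989 0.1057 0.1695] [0.0496 0.0495 0.0079]
handle 406 [ 0.3975 -0.1066  0.055 ] [0.4797 0.0692 0.0909]
 top 147 [ 0.4221 -0.094   0.0882] [ 0.3985 -0.1064  0.0849] [ 0.4447 -0.0801  0.0909]
 dir [-0.8754  0.4834]
tray 975 ((458.75286865234375, 11.125320434570312), (237.85838317871094, 96.2436752319336), 68.87660217285156)
disp 1178 [0.4694 0.0312 0.0407] ((474.2392883300781, 47.38642501831055), (143.76646423339844, 65.73429107666016), 69.42999267578125)
```

The press runs up and to the right, with its axis at a yaw of about 68.7°. In the scene view, the upper crop has the handle at (120,90) and the knob at (233,86). The handle is about 215 mm from the knob axis, so the tray starts about 25 mm in. I'll move above the handle and turn to pinch it along the tray's travel.

```bash
python3 -m inch '[{"twist":[0,0,8],"slide":[0.035,-0.027,0],"jaw":1},{"twist":[0,0,16],"slide":[0.07,-0.054,0],"jaw":1},{"twist":[0,0,24],"slide":[0.105,-0.081,0],"jaw":1},{"twist":[0,0,32],"slide":[0.14,-0.108,0],"jaw":1},{"twist":[0,0,40],"slide":[0.175,-0.135,0],"jaw":1}]'
cat >> h.py <<'E'
np.set_printoptions(precision=4,suppress=True)
def go(target,yaw=None):
    "tool-frame slide to target; twist z so tool y lies on yaw (deg, mod 180)"
    st=env.get_state();R=np.array(st["eef_rot"]);d=R.T@(np.array(target)-st["tcp_pos"])
    a=np.degrees(np.arctan2(R[1,1],R[0,1]));print("t",st["time"],"tcp",st["tcp_pos"],"q",st["q"],"F",st["ft_force"],"slide",d)
    if yaw is not None: print("twist z",-((yaw-a+90)%180-90),"zaxis",R[:,2])
E
python3 -c "
from h import *
go([.423,-.093,.16],68.7)"
```

```text
time: 1.7
tcp_pos: [0.3147, -0.2902, 0.2109]
eef_rot: [[0.961, -0.275, 0.0], [-0.275, -0.961, -0.0], [0.001, 0.0, -1.0]]
ft_force: [1.8, -0.1, 0.2]
grip_width: 1.0
gripper_force: 0.0
t 1.7 tcp [ 0.3147 -0.2902  0.2109] q [-0.8312 -0.2278  1.6633  0.      1.7054  1.0181] F [ 1.7527 -0.0901  0.1818] slide [ 0.0499 -0.2194  0.0508]
twist z 5.345311238814475 zaxis [ 0.0005 -0.0004 -1.    ]
```

```bash
python3 -m inch '[{"twist":[0,0,5],"slide":[0.01,-0.044,0],"jaw":1},{"twist":[0,0,5],"slide":[0.02,-0.088,0],"jaw":1},{"twist":[0,0,5],"slide":[0.03,-0.132,0],"jaw":1},{"twist":[0,0,5],"slide":[0.04,-0.176,0.01],"jaw":1},{"twist":[0,0,5],"slide":[0.05,-0.215,0.03],"jaw":1}]' >/dev/null
python3 -m inch '[{"twist":[0,0,0],"slide":[0,0,0],"jaw":1},{"twist":[0,0,0],"slide":[0,0,0],"jaw":1}]'
python3 - <<'E'
from h import *
go([.423,-.093,.055],68.7)
st=env.get_state();f=env.grab_frame("wrist");M=w2c(f,st)
cv2.imwrite("pics/w1.png",f["color"][...,::-1])
P=cloud(f,M);h,s,v=cv2.split(cv2.cvtColor(f["color"],cv2.COLOR_RGB2HSV))
b=(h>95)&(h<128)&(s>110)&(P[...,2]>.08)&(P[...,2]<.1);q=P[b];print(len(q))
if len(q): print(np.median(q,0),cv2.minAreaRect((q[:,:2]*1000).astype(np.float32)))
for n in("handle_top","knob_top","phone_rim"):
  for r in env.find_in(f,n)[:1]: print(n,r,unproj(f,M,r["xy"]))
E
```

```text
time: 2.4
tcp_pos: [0.4202, -0.0977, 0.1805]
eef_rot: [[0.937, -0.35, -0.001], [-0.35, -0.937, -0.0], [-0.001, 0.0, -1.0]]
ft_force: [0.0, 0.8, 1.0]
grip_width: 1.0
gripper_force: 0.0
t 2.4 tcp [ 0.4202 -0.0977  0.1805] q [-0.3137 -0.2068  1.7057 -0.0005  1.6435  1.615 ] F [0.0011 0.7732 0.9915] slide [ 0.0011 -0.0054  0.1255]
twist z 0.796379657762543 zaxis [-0.001  -0.0002 -1.    ]
634
[ 0.4243 -0.0926  0.0899] ((421.9258728027344, -91.6257553100586), (11.55672836303711, 49.415523529052734), 69.43614959716797)
handle_top {'xy': [208.5, 174.7], 'score': 0.57} [0.47   0.0128 0.0418]
knob_top {'xy': [37.4, 208.3], 'score': 0.87} [0.4986 0.0814 0.1611]
phone_rim {'xy': [211.5, 175.9], 'score': 0.82} [0.4676 0.0102 0.0422]
```

View pics/w1.png

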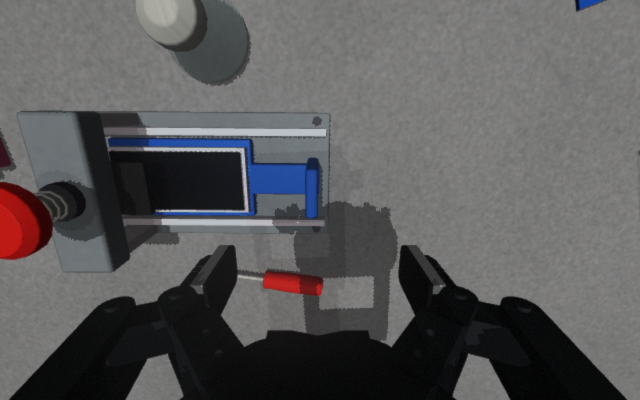

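The wrist view shows the blue handle at about (312,188), square to the jaws: a 11.6 x 49.4 mm top at 90 mm height, yaw 69.4°, matching its spec. The inner finger clears the phone. I'll descend and close.

```bash
python3 -m inch '[{"twist":[0,0,0],"slide":[0,-0.006,0.03],"jaw":1},{"twist":[0,0,0],"slide":[0,-0.006,0.06],"jaw":1},{"twist":[0,0,0],"slide":[0,-0.006,0.09],"jaw":1},{"twist":[0,0,0],"slide":[0,-0.006,0.115],"jaw":1},{"twist":[0,0,0],"slide":[0,-0.006,0.125],"jaw":1}]'
python3 -m inch '[{"twist":[0,0,0],"slide":[0,0,0],"jaw":-1},{"twist":[0,0,0],"slide":[0,0,0],"jaw":-1},{"twist":[0,0,0],"slide":[0,0,0],"jaw":-1},{"twist":[0,0,0],"slide":[0,0,0],"jaw":-1},{"twist":[0,0,0],"slide":[0,0,0],"jaw":-1}]'
```

```text
time: 3.1
tcp_pos: [0.421, -0.0931, 0.0538]
eef_rot: [[0.935, -0.354, -0.003], [-0.354, -0.935, 0.001], [-0.003, 0.0, -1.0]]
ft_force: [-0.2, -0.4, -0.6]
grip_width: 0.995
gripper_force: 0.0
time: 3.6
tcp_pos: [0.4229, -0.0926, 0.0565]
eef_rot: [[0.936, -0.352, 0.001], [-0.352, -0.936, -0.0], [0.001, -0.0, -1.0]]
ft_force: [2.9, 6.4, 2.4]
grip_width: 0.143
gripper_force: 4.5
```

Pinched at an opening of 12 mm. Now I'll slide inward, which is tool -y.

```bash
python3 -m inch '[{"twist":[0,0,0],"slide":[0,-0.01,0],"jaw":-1},{"twist":[0,0,0],"slide":[0,-0.022,0],"jaw":-1},{"twist":[0,0,0],"slide":[0,-0.034,0],"jaw":-1},{"twist":[0,0,0],"slide":[0,-0.046,0],"jaw":-1},{"twist":[0,0,0],"slide":[0,-0.054,0],"jaw":-1}]'
python3 -m inch '[{"twist":[0,0,0],"slide":[0,-0.003,0],"jaw":-1},{"twist":[0,0,0],"slide":[0,-0.006,0],"jaw":-1},{"twist":[0,0,0],"slide":[0,-0.008,0],"jaw":-1},{"twist":[0,0,0],"slide":[0,-0.008,0],"jaw":-1}]'
```

```text
time: 4.1
tcp_pos: [0.4425, -0.0415, 0.0567]
eef_rot: [[0.936, -0.352, 0.002], [-0.352, -0.936, -0.001], [0.002, 0.0, -1.0]]
ft_force: [-0.2, -2.4, 6.3]
grip_width: 0.117
gripper_force: 59.9
time: 4.5
tcp_pos: [0.4453, -0.0342, 0.0566]
eef_rot: [[0.936, -0.352, 0.002], [-0.352, -0.936, -0.0], [0.002, -0.0, -1.0]]
ft_force: [0.9, -0.6, 4.9]
grip_width: 0.117
gripper_force: 59.8
```

```bash
python3 -m inch '[{"twist":[0,0,0],"slide":[0,-0.002,0],"jaw":-1},{"twist":[0,0,0],"slide":[0,-0.004,0],"jaw":-1},{"twist":[0,0,0],"slide":[0,-0.004,0],"jaw":-1}]'
python3 -m inch '[{"twist":[0,0,0],"slide":[0,-0.002,0],"jaw":-1},{"twist":[0,0,0],"slide":[0,-0.003,0],"jaw":-1},{"twist":[0,0,0],"slide":[0,-0.003,0],"jaw":-1}]'
```

```text
time: 4.8
tcp_pos: [0.4464, -0.0311, 0.0567]
eef_rot: [[0.936, -0.352, 0.002], [-0.352, -0.936, -0.002], [0.002, 0.001, -1.0]]
ft_force: [-0.5, -4.7, 7.2]
grip_width: 0.118
gripper_force: 59.9
time: 5.1
tcp_pos: [0.4464, -0.0311, 0.0567]
eef_rot: [[0.935, -0.353, -0.001], [-0.353, -0.935, -0.008], [0.002, 0.007, -1.0]]
ft_force: [-6.5, -17.5, 8.5]
grip_width: 0.122
gripper_force: 60.4
```

The tray is at its end stop: 66 mm travelled, no further motion, and 18 N reached. The handle position also puts the plunger axis at (0.499,0.109), which agrees with the cameras. I'll release and rise.

```bash
python3 -m inch '[{"twist":[0,0,0],"slide":[0,0,0],"jaw":0.2},{"twist":[0,0,0],"slide":[0,0,0],"jaw":0.2},{"twist":[0,0,0],"slide":[0,0,0],"jaw":0.2},{"twist":[0,0,0],"slide":[0,0,0],"jaw":0.2}]'
python3 -m inch '[{"twist":[0,0,0],"slide":[0,0,-0.03],"jaw":0.2},{"twist":[0,0,0],"slide":[0,0,-0.07],"jaw":0.2},{"twist":[0,0,0],"slide":[0,0,-0.11],"jaw":0.2},{"twist":[0,0,0],"slide":[0,0,-0.14],"jaw":-1},{"twist":[0,0,0],"slide":[0,0,-0.15],"jaw":-1}]'
python3 - <<'E'
from h import *
for n in("scene","side"):
    f=env.grab_frame(n);P=cloud(f,w2c(f));h,s,v=cv2.split(cv2.cvtColor(f["color"],cv2.COLOR_RGB2HSV))
    ins=(P[...,0]>.4)&(P[...,0]<.6)&(P[...,1]>-.15)&(P[...,1]<.2)
    k=((h<8)|(h>172))&(s>150)&ins&(P[...,2]>.168);q=P[k];print(n,"knob",len(q),q.mean(0),q.min(0),q.max(0),cv2.minEnclosingCircle((q[:,:2]*1000).astype(np.float32)))
    b=(h>95)&(h<128)&(s>110)&ins&(P[...,2]>.083)&(P[...,2]<.094)&(P[...,1]<.02);q=P[b]
    if len(q): print("handle",len(q),cv2.minAreaRect((q[:,:2]*1000).astype(np.float32)))
go([.4995,.1085,.20],69.4)
E
```

```text
time: 5.5
tcp_pos: [0.4466, -0.0276, 0.0555]
eef_rot: [[0.936, -0.352, -0.0], [-0.352, -0.936, 0.0], [-0.0, -0.0, -1.0]]
ft_force: [-0.7, 0.1, 0.2]
grip_width: 0.596
gripper_force: 0.0
time: 6.0
tcp_pos: [0.448, -0.0279, 0.2092]
eef_rot: [[0.936, -0.352, 0.006], [-0.352, -0.936, -0.001], [0.006, -0.001, -1.0]]
ft_force: [0.2, -0.3, -1.3]
grip_width: 0.272
gripper_force: 0.0
scene knob 256 [0.5026 0.1089 0.1702] [0.476  0.0848 0.1681] [0.5261 0.132  0.1737] ((501.2115783691406, 107.9275131225586), 25.564531326293945)
handle 86 ((447.6237487792969, -30.288637161254883), (13.715386390686035, 51.350250244140625), 66.62487030029297)
side knob 252 [0.4979 0.1028 0.1742] [ 0.4644 -0.0364  0.168 ] [0.5234 0.1312 0.3961] ((487.9063720703125, 47.40025329589844), 83.8866195678711)
handle 140 ((445.2932434082031, -32.19212341308594), (13.509613990783691, 49.17319107055664), 68.48947143554688)
t 6.1 tcp [ 0.4473 -0.0279  0.2065] q [-0.1448 -0.1691  1.6213  0.      1.6871  1.7858] F [ 0.2104 -0.5367 -0.4355] slide [ 0.0009 -0.1461  0.0066]
twist z -0.012221394243169925 zaxis [ 0.0023 -0.0003 -1.    ]
```

```bash
python3 -m inch '[{"twist":[0,0,0],"slide":[0.001,-0.03,0],"jaw":-1},{"twist":[0,0,0],"slide":[0.001,-0.07,0],"jaw":-1},{"twist":[0,0,0],"slide":[0.001,-0.11,0],"jaw":-1},{"twist":[0,0,0],"slide":[0.001,-0.146,0],"jaw":-1},{"twist":[0,0,0],"slide":[0.001,-0.146,0.01],"jaw":-1}]'
python3 -m inch '[{"twist":[0,0,0],"slide":[0,0,0.006],"jaw":-1},{"twist":[0,0,0],"slide":[0,0,0.012],"jaw":-1},{"twist":[0,0,0],"slide":[0,0,0.018],"jaw":-1},{"twist":[0,0,0],"slide":[0,0,0.022],"jaw":-1},{"twist":[0,0,0],"slide":[0,0,0.022],"jaw":-1}]'
```

```text
time: 6.6
tcp_pos: [0.4992, 0.1116, 0.1936]
eef_rot: [[0.937, -0.348, -0.002], [-0.348, -0.937, 0.001], [-0.002, 0.0, -1.0]]
ft_force: [0.2, -0.2, 0.0]
grip_width: -0.0
gripper_force: 0.0
time: 7.1
tcp_pos: [0.4988, 0.1077, 0.1731]
eef_rot: [[0.936, -0.353, -0.001], [-0.353, -0.936, -0.0], [-0.001, 0.001, -1.0]]
ft_force: [0.3, 0.1, 0.7]
grip_width: -0.002
gripper_force: 0.0
```

Right above the knob centre. Now I'll press in steps.

```bash
python3 -m inch '[{"twist":[0,0,0],"slide":[0,0,0.005],"jaw":-1},{"twist":[0,0,0],"slide":[0,0,0.010],"jaw":-1},{"twist":[0,0,0],"slide":[0,0,0.015],"jaw":-1},{"twist":[0,0,0],"slide":[0,0,0.015],"jaw":-1}]'
python3 -m inch '[{"twist":[0,0,0],"slide":[0,0,0.005],"jaw":-1},{"twist":[0,0,0],"slide":[0,0,0.010],"jaw":-1},{"twist":[0,0,0],"slide":[0,0,0.015],"jaw":-1},{"twist":[0,0,0],"slide":[0,0,0.017],"jaw":-1},{"twist":[0,0,0],"slide":[0,0,0.017],"jaw":-1}]'
```

```text
time: 7.5
tcp_pos: [0.4986, 0.1082, 0.1577]
eef_rot: [[0.936, -0.352, -0.002], [-0.352, -0.936, -0.0], [-0.001, 0.001, -1.0]]
ft_force: [-0.5, -0.3, -0.2]
grip_width: -0.001
gripper_force: 0.0
time: 8.0
tcp_pos: [0.4993, 0.1083, 0.1419]
eef_rot: [[0.936, -0.352, 0.001], [-0.352, -0.936, 0.0], [0.001, -0.0, -1.0]]
ft_force: [0.7, 0.9, 4.2]
grip_width: 0.002
gripper_force: 2.2
```

The force is lower than the spring should give, so I'll look before going further.

```bash
python3 - <<'E'
from h import *
a=env.grab_frame("scene");b=env.grab_frame("side");st=env.get_state();print(st["tcp_pos"],st["ft_force"],st["time"])
ca=a["color"][110:260,240:440];cb=b["color"][120:270,180:380]
cv2.imwrite("pics/press1.png",np.hstack([cv2.resize(c,(400,300)) for c in(ca,cb)])[...,::-1])
for f in(a,b):
    P=cloud(f,w2c(f));h,s,v=cv2.split(cv2.cvtColor(f["color"],cv2.COLOR_RGB2HSV))
    k=((h<8)|(h>172))&(s>150)&(np.hypot(P[...,0]-.4995,P[...,1]-.1085)<.035)&(P[...,2]>.1);z=P[k][:,2];print(k.sum(),np.percentile(z,[2,25,50,75,90,98]))
E
```

```text
[0.4993 0.1083 0.1422] [0.7273 1.8325 4.0322] 8.1
352 [0.1455 0.1542 0.1586 0.1607 0.162  0.1677]
311 [0.1467 0.154  0.159  0.1611 0.1621 0.1631]
```

View pics/press1.png

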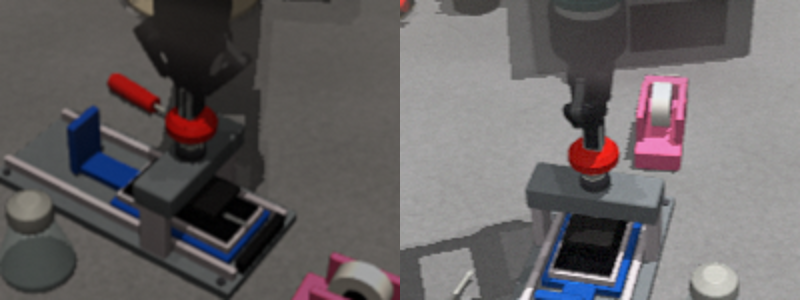

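The picture shows the fingertips on the knob, at (187,118) left and (593,140) right. The knob's top is at about 162 mm, so the plunger is only about 10 mm down and the real tips sit behind the nominal TCP. I'll keep pressing in steps and watch the force and knob height.

```bash
python3 -m inch '[{"twist":[0,0,0],"slide":[0,0,0.004],"jaw":-1},{"twist":[0,0,0],"slide":[0,0,0.008],"jaw":-1},{"twist":[0,0,0],"slide":[0,0,0.010],"jaw":-1},{"twist":[0,0,0],"slide":[0,0,0.010],"jaw":-1}]'
python3 - <<'E'
from h import *
for n in("scene","side"):
    f=env.grab_frame(n);P=cloud(f,w2c(f));h,s,v=cv2.split(cv2.cvtColor(f["color"],cv2.COLOR_RGB2HSV))
    k=((h<8)|(h>172))&(s>150)&(np.hypot(P[...,0]-.4995,P[...,1]-.1085)<.035)&(P[...,2]>.1);z=P[k][:,2];print(k.sum(),np.percentile(z,[2,25,50,75,90,98]))
    g=np.abs(P[...,0]-.4995)+np.abs(P[...,1]-.1085)<.06
E
```

```text
time: 8.5
tcp_pos: [0.4994, 0.1083, 0.1322]
eef_rot: [[0.936, -0.352, 0.001], [-0.352, -0.936, 0.0], [0.001, -0.0, -1.0]]
ft_force: [0.4, 0.2, 5.9]
grip_width: -0.003
gripper_force: 3.2
353 [0.1357 0.1442 0.1484 0.151  0.1524 0.1588]
316 [0.1358 0.1444 0.1491 0.1511 0.1521 0.1554]
```

```bash
python3 -m inch '[{"twist":[0,0,0],"slide":[0,0,0.003],"jaw":-1},{"twist":[0,0,0],"slide":[0,0,0.006],"jaw":-1},{"twist":[0,0,0],"slide":[0,0,0.009],"jaw":-1},{"twist":[0,0,0],"slide":[0,0,0.011],"jaw":-1},{"twist":[0,0,0],"slide":[0,0,0.011],"jaw":-1}]'
python3 -m inch '[{"twist":[0,0,0],"slide":[0,0,0.002],"jaw":-1},{"twist":[0,0,0],"slide":[0,0,0.003],"jaw":-1},{"twist":[0,0,0],"slide":[0,0,0.003],"jaw":-1}]'
```

```text
time: 9.1
tcp_pos: [0.4994, 0.1084, 0.122]
eef_rot: [[0.936, -0.352, 0.001], [-0.352, -0.936, 0.0], [0.001, -0.001, -1.0]]
ft_force: [-2.4, -0.4, 9.2]
grip_width: 0.001
gripper_force: 4.6
time: 9.4
tcp_pos: [0.4995, 0.1084, 0.1217]
eef_rot: [[0.936, -0.352, 0.003], [-0.352, -0.936, 0.0], [0.002, -0.001, -1.0]]
ft_force: [-10.6, -1.1, 24.0]
grip_width: 0.001
gripper_force: 12.3
```

Bottomed: motion has stopped and the force is up to 24 N. I'll hold for about 1.5 s.

```bash
for i in 1 2 3; do python3 -m inch '[{"twist":[0,0,0],"slide":[0,0,0],"jaw":-1},{"twist":[0,0,0],"slide":[0,0,0],"jaw":-1},{"twist":[0,0,0],"slide":[0,0,0],"jaw":-1},{"twist":[0,0,0],"slide":[0,0,0],"jaw":-1},{"twist":[0,0,0],"slide":[0,0,0],"jaw":-1}]' | grep -E "time|tcp|ft"; done
python3 - <<'E'
from h import *
for n in("scene","side"):
    f=env.grab_frame(n);P=cloud(f,w2c(f));h,s,v=cv2.split(cv2.cvtColor(f["color"],cv2.COLOR_RGB2HSV))
    k=((h<8)|(h>172))&(s>150)&(np.hypot(P[...,0]-.4995,P[...,1]-.1085)<.035)&(P[...,2]>.1);z=P[k][:,2];print(k.sum(),np.percentile(z,[2,25,50,75,90,98]))
E
```

```text
time: 9.9
tcp_pos: [0.4996, 0.1084, 0.1217]
ft_force: [-11.4, -0.8, 24.5]
time: 10.4
tcp_pos: [0.4995, 0.1084, 0.1217]
ft_force: [-11.2, -0.9, 23.7]
time: 10.9
tcp_pos: [0.4995, 0.1084, 0.1217]
ft_force: [-10.1, -1.6, 23.7]
340 [0.1249 0.1337 0.1381 0.1403 0.1417 0.1449]
307 [0.1245 0.1334 0.138  0.1405 0.1416 0.1429]
```

The knob top reads 142 mm, so the plunger is fully bottomed and has been held. I'll let it up gently.

```bash
python3 -m inch '[{"twist":[0,0,0],"slide":[0,0,-0.006],"jaw":-1},{"twist":[0,0,0],"slide":[0,0,-0.016],"jaw":-1},{"twist":[0,0,0],"slide":[0,0,-0.030],"jaw":-1},{"twist":[0,0,0],"slide":[0,0,-0.050],"jaw":-1},{"twist":[0,0,0],"slide":[0,0,-0.088],"jaw":-1}]'
python3 -m inch '[{"twist":[0,0,0],"slide":[0,0.03,0],"jaw":-1},{"twist":[0,0,0],"slide":[0,0.07,0],"jaw":-1},{"twist":[0,0,0],"slide":[0,0.11,0],"jaw":0.2},{"twist":[0,0,0],"slide":[0,0.146,0],"jaw":0.2},{"twist":[0,0,0],"slide":[0,0.149,0],"jaw":0.2}]'
python3 - <<'E'
from h import *
for n in("scene","side"):
    f=env.grab_frame(n);P=cloud(f,w2c(f));h,s,v=cv2.split(cv2.cvtColor(f["color"],cv2.COLOR_RGB2HSV))
    r=np.hypot(P[...,0]-.4995,P[...,1]-.1085)
    k=((h<8)|(h>172))&(s>150)&(r<.035)&(P[...,2]>.1);print(n,"knob",np.percentile(P[k][:,2],[50,90,98]))
    c,s_=np.cos(np.radians(69.4)),np.sin(np.radians(69.4)); dx=P[...,0]-.4995;dy=P[...,1]-.1085;X=dx*c+dy*s_;Y=-dx*s_+dy*c
    m=(X>-.068)&(X<-.055)&(abs(Y)<.028)&(P[...,2]<.06);print("glass z",m.sum(),np.median(P[m][:,2]))
    b=(h>95)&(h<128)&(s>110)&(r<.2)&(P[...,2]>.083)&(P[...,2]<.094)&(P[...,1]<.02);q=P[b]
    if len(q): print("handle",len(q),cv2.minAreaRect((q[:,:2]*1000).astype(np.float32)))
go([.4464,-.0311,.055],69.4)
E
```

```text
time: 11.5
tcp_pos: [0.4973, 0.108, 0.2035]
eef_rot: [[0.936, -0.352, -0.007], [-0.352, -0.936, -0.001], [-0.006, 0.004, -1.0]]
ft_force: [0.1, -0.7, 0.6]
grip_width: 0.003
gripper_force: 0.0
time: 12.0
tcp_pos: [0.4452, -0.0338, 0.2055]
eef_rot: [[0.935, -0.356, -0.001], [-0.356, -0.935, -0.001], [-0.001, 0.001, -1.0]]
ft_force: [0.4, 0.8, 0.2]
grip_width: 0.506
gripper_force: 0.0
scene knob [0.1691 0.1713 0.1723]
glass z 11 0.03476015070373062
handle 89 ((447.456787109375, -31.031034469604492), (13.821887969970703, 49.014381408691406), 70.76155853271484)
side knob [0.1696 0.1714 0.1722]
glass z 109 0.03561900337747481
handle 142 ((445.1324768066406, -32.32140350341797), (13.318248748779297, 49.38407897949219), 69.33745574951172)
t 12.1 tcp [ 0.4462 -0.0316  0.2056] q [-0.1534 -0.1685  1.6227  0.0002  1.6882  1.7793] F [ 0.3955  0.0215 -0.2466] slide [ 0.0001 -0.0006  0.1506]
twist z -0.1366111627857549 zaxis [-0.0007  0.0003 -1.    ]
```

The knob is back up at 172 mm, and the glass went from 40.6 to 35.5 mm (5 mm down, flush). Now I'll pinch the handle and pull.

```bash
python3 -m inch '[{"twist":[0,0,0],"slide":[0,0,0.035],"jaw":0.4},{"twist":[0,0,0],"slide":[0,0,0.075],"jaw":0.4},{"twist":[0,0,0],"slide":[0,0,0.11],"jaw":0.4},{"twist":[0,0,0],"slide":[0,0,0.14],"jaw":0.4},{"twist":[0,0,0],"slide":[0,0,0.15],"jaw":0.4}]'
python3 -m inch '[{"twist":[0,0,0],"slide":[0,0,0],"jaw":-1},{"twist":[0,0,0],"slide":[0,0,0],"jaw":-1},{"twist":[0,0,0],"slide":[0,0,0],"jaw":-1},{"twist":[0,0,0],"slide":[0,0,0],"jaw":-1},{"twist":[0,0,0],"slide":[0,0,0],"jaw":-1}]'
python3 -m inch '[{"twist":[0,0,0],"slide":[0,0.01,0],"jaw":-1},{"twist":[0,0,0],"slide":[0,0.022,0],"jaw":-1},{"twist":[0,0,0],"slide":[0,0.034,0],"jaw":-1},{"twist":[0,0,0],"slide":[0,0.046,0],"jaw":-1},{"twist":[0,0,0],"slide":[0,0.055,0],"jaw":-1}]'
```

```text
time: 12.6
tcp_pos: [0.4446, -0.0297, 0.0523]
eef_rot: [[0.936, -0.351, -0.006], [-0.351, -0.936, 0.001], [-0.006, 0.001, -1.0]]
ft_force: [0.6, 0.5, -0.3]
grip_width: 0.699
gripper_force: 0.0
time: 13.1
tcp_pos: [0.4477, -0.0316, 0.0578]
eef_rot: [[0.936, -0.353, 0.003], [-0.353, -0.936, -0.001], [0.003, -0.0, -1.0]]
ft_force: [-2.5, -0.9, 6.8]
grip_width: 0.119
gripper_force: 61.6
time: 13.6
tcp_pos: [0.4281, -0.0827, 0.0577]
eef_rot: [[0.936, -0.352, 0.003], [-0.352, -0.936, 0.001], [0.003, -0.002, -1.0]]
ft_force: [-1.5, 3.7, 7.9]
grip_width: 0.12
gripper_force: 61.7
```

Pulled about 55 mm; about 35 mm to go, to the outer stop.

```bash
python3 -m inch '[{"twist":[0,0,0],"slide":[0,0.008,0],"jaw":-1},{"twist":[0,0,0],"slide":[0,0.016,0],"jaw":-1},{"twist":[0,0,0],"slide":[0,0.024,0],"jaw":-1},{"twist":[0,0,0],"slide":[0,0.031,0],"jaw":-1},{"twist":[0,0,0],"slide":[0,0.031,0],"jaw":-1}]'
python3 -m inch '[{"twist":[0,0,0],"slide":[0,0.002,0],"jaw":-1},{"twist":[0,0,0],"slide":[0,0.005,0],"jaw":-1},{"twist":[0,0,0],"slide":[0,0.007,0],"jaw":-1},{"twist":[0,0,0],"slide":[0,0.007,0],"jaw":-1}]'
```

```text
time: 14.1
tcp_pos: [0.4168, -0.1124, 0.0577]
eef_rot: [[0.936, -0.353, 0.002], [-0.353, -0.936, -0.001], [0.002, 0.0, -1.0]]
ft_force: [-5.2, -1.0, 8.4]
grip_width: 0.124
gripper_force: 61.9
time: 14.5
tcp_pos: [0.4155, -0.1157, 0.0577]
eef_rot: [[0.936, -0.352, 0.005], [-0.352, -0.936, 0.006], [0.002, -0.007, -1.0]]
ft_force: [1.7, 15.4, 8.0]
grip_width: 0.119
gripper_force: 61.8
```

Total pull is 90 mm with a force rise at the end, so it's at the outer stop. I'll release, rise and check.

```bash
python3 -m inch '[{"twist":[0,0,0],"slide":[0,0,0],"jaw":0.4},{"twist":[0,0,0],"slide":[0,0,0],"jaw":0.4},{"twist":[0,0,0],"slide":[0,0,0],"jaw":0.4},{"twist":[0,0,0],"slide":[0,0,0],"jaw":0.4},{"twist":[0,0,0],"slide":[0,0,0],"jaw":0.4}]'
python3 -m inch '[{"twist":[0,0,0],"slide":[0,0,-0.03],"jaw":0.4},{"twist":[0,0,0],"slide":[0,0,-0.07],"jaw":0.4},{"twist":[0,0,0],"slide":[0,0,-0.11],"jaw":0.4},{"twist":[0,0,0],"slide":[0,0,-0.14],"jaw":0.4},{"twist":[0,0,0],"slide":[0,0,-0.15],"jaw":0.4}]'
python3 -m inch '[{"twist":[0,0,0],"slide":[-0.04,0.02,0],"jaw":0.4},{"twist":[0,0,0],"slide":[-0.04,0.02,0],"jaw":0.4},{"twist":[0,0,0],"slide":[-0.04,0.02,0],"jaw":0.4}]' >/dev/null
python3 - <<'E'
from h import *
ims=[]
for n in("scene","side"):
    f=env.grab_frame(n);M=w2c(f);P=cloud(f,M);h,s,v=cv2.split(cv2.cvtColor(f["color"],cv2.COLOR_RGB2HSV))
    r=np.hypot(P[...,0]-.4995,P[...,1]-.1085)
    k=((h<8)|(h>172))&(s>150)&(r<.035)&(P[...,2]>.1);print(n,"knob",np.percentile(P[k][:,2],[50,98]))
    dx=P[...,0]-.4995;dy=P[...,1]-.1085;c,s_=np.cos(np.radians(69.4)),np.sin(np.radians(69.4));X=dx*c+dy*s_;Y=-dx*s_+dy*c
    m=(abs(X+.09)<.05)&(abs(Y)<.025)&(P[...,2]<.06);print("glass z",m.sum(),np.median(P[m][:,2]))
    b=(h>95)&(h<128)&(s>110)&(r<.3)&(P[...,2]>.083)&(P[...,2]<.094)&(P[...,1]<.02);q=P[b];print("handle",len(q),X[b].min(),X[b].max())
    for o in("tape_dispenser","solvent_bottle","screwdriver"):
        for t in env.find_in(f,o)[:1]: print(o,t["xy"],unproj(f,M,t["xy"]))
    ims.append(f["color"])
cv2.imwrite("pics/end.png",np.hstack([cv2.resize(ims[0][110:310,180:480],(400,267)),cv2.resize(ims[1][140:340,130:430],(400,267))])[...,::-1])
E
```

```text
time: 15.0
tcp_pos: [0.4138, -0.1184, 0.0558]
eef_rot: [[0.936, -0.353, 0.0], [-0.353, -0.936, -0.0], [0.0, 0.0, -1.0]]
ft_force: [-0.1, -0.3, -0.5]
grip_width: 0.7
gripper_force: 0.0
time: 15.5
tcp_pos: [0.415, -0.1187, 0.2093]
eef_rot: [[0.936, -0.352, 0.005], [-0.352, -0.936, -0.002], [0.006, 0.0, -1.0]]
ft_force: [0.1, -0.7, 0.3]
grip_width: 0.7
gripper_force: 0.0
scene knob [0.1689 0.1722]
glass z 417 0.035291175852573686
handle 78 -0.2458828141691839 -0.2307617039692189
tape_dispenser [422.8, 268.5] [0.6478 0.317  0.068 ]
solvent_bottle [254.3, 232.5] [ 0.6276 -0.0341  0.0589]
screwdriver [306.1, 156.9] [ 0.3057 -0.0102  0.02  ]
side knob [0.1694 0.1723]
glass z 795 0.035607546031106385
handle 179 -0.24772753811956302 -0.2340820944633798
tape_dispenser [311.4, 178.1] [0.6072 0.2788 0.0621]
solvent_bottle [338.5, 281.8] [ 0.6005 -0.0673  0.0556]
screwdriver [188.7, 293.9] [ 0.2969 -0.019   0.0222]
```

View pics/end.png

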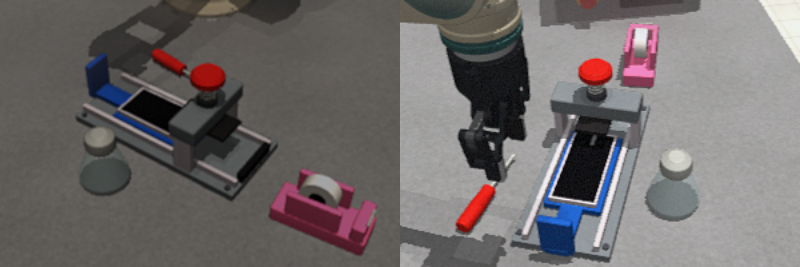

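The picture shows the tray out, with the handle at (97,77) left and (557,235) right. It sits at press x = -240 mm, the glass is flush, the knob is up, the bystanders haven't moved, and the arm is clear. I'll hand in.

```bash
python3 -c "
from rig import env
print(env.close_job())"
```

```text
the job is handed in; nothing more can be done
None
```

The job is done and handed in after about 16 s of robot time: tray in to its stop, plunger bottomed and held over 1.5 s, glass down 5 mm to flush, plunger sprung back, tray pulled fully out, and the bystander objects not touched.

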